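# Turn a board carrier over with a thin lifter

## Robot

A 6-joint arm with a two-finger parallel gripper is mounted at the origin on a cart in front of the work surface, level with it; the furniture and walls round the work are solid. World frame = base frame: x ahead of the robot, y to its left, z up, the work surface at z = 0. Lengths are in m, angles in rad, forces in N, time in s.
With the tool pointing down it reaches from about 0.35 to 0.775 m from the base axis. Payload 7.3 kg.
Tool frame: the origin (TCP) lies midway between the tips of the shut fingers; the grasp point (between the pads) lies 19 mm behind it (arm.grip_depth is the distance from the TCP to the grasp point, in m); z points along the fingers, y is the line along which they close (so a half turn about z gives the same grasp; the last joint's range is limited). The gripper opens to 92 mm and grips with 3 to 60 N. Pads are 19 mm wide; open, the fingers measure 130 mm over their backs; the gripper's body (75 mm by 190 mm) begins 47 mm behind the grasp point.
Start: joints at [-1.486, 0.342, 1.524, -0, 1.275, -0.146], TCP at [0.12, -0.511, 0.227] pointing down, gripper open.
Joint ranges: [-2.53, 2.53], [-0.77, 2.02], [0.04, 2.7], [-1, 4.14], [0.28, 2.66], [-3.11, 3.11]. Speed limits (rad/s): [2.57, 2.57, 3.14, 3.14, 3.14, 3.14].

## Interface

Orientations are given as [roll, pitch, yaw] about the fixed x, y, z axes, in that order (R = Rz(yaw) Ry(pitch) Rx(roll)).
In Python, from cell import arm gives the robot as it stands. The module is installed in compiled form; this text tells all that it offers.
- The arm moves only by the shell command python3 -m inch 'ROWS'. ROWS is JSON, a list of rows, each a list of 7 numbers: the opening, from -1 (shut) to 1 (fully open), then the shift along the tool's x, y, z scaled (see below), then the turn, a rotation vector about the tool's x, y, z scaled (see below). A call has 1 to 8 rows; each row is the pose to reach, as a shift and turn from the pose commanded when the call began, along the tool's axes at that moment; what a row does not reach only later rows make up. The controller multiplies each number of a shift by 15 cm and each number of a turn by 0.5 rad. A row lasts 1/12 s, in which the tool goes at most 41.7 mm and 7.16 degrees, less where a joint would pass 70% of its speed; a pose out of reach is approached as far as the arm can. A call with a number of a shift or a turn outside -1 to 1 is refused whole. A call with a gripper value outside its range is refused whole. The fingers move at their own pace and stop on an object; the grip force is fixed at half the most. Time passes only in rows, so rows that repeat a pose let the fingers close. It gives the time, the measured TCP pose, the force, the opening and the grip force at its end, in the units of the state.
- arm.get_obs(): the state, without advancing time (a new reading comes with each control period).
- arm.capture(name): name is "side" or "top"; returns (picture, depth): 420x560x3 uint8, red, green, blue; 420x560 float32, m along the optical axis (not along the pixel's ray), 0 where there is no reading.
- arm.camera_info(name): a dict with "camera_matrix" (3x3 intrinsics, pixels), "dist" ([k1, k2, p1, p2, k3] as OpenCV has them; the pictures are not rectified), "eye" and "orientation" of the camera in the world. Camera axes: x right, y up, looking along -z (the intrinsics and any distortion apply to the point x, -y, -z); pixel columns grow to the right and rows downward; lengths in m; the calibration is good to about 2 mm. A picture is of the moment at which its call begins. camera_info takes no time and is no camera call.
- arm.hand_in(): hands the job in; it is judged then, once.
Trained networks look in the newest picture that a camera, given by its name, has taken for a name from the list of things; names that differ only in an ending like _2 or _b are one class to them, and where a whole thing is asked for, a point or a joint stands for the part that bears it (a point fixed in the world has none). Each returns a list of dicts, best first, with "p" (0 to 1); they miss things now and then, are a little off and sometimes report something else, mostly with a low value. They report only what shows in the picture. A call takes as long as a camera call. They do not tell look-alikes from the thing itself.
- arm.recognise(query, camera): "extent" ([left, top, right, bottom] in pixels, round what is visible of it).
- arm.silhouettes(query, camera): "pixels" (420x560 bool, what is visible of it) and "extent" ([left, top, right, bottom] in pixels, round what is visible of it).
The state is a dict: "time_s": time; "q": joint angles; "qvel": joint speeds; "joint_efforts": joint torques, N m; "eef_pos": TCP position; "tool_rot": TCP orientation; "ft_force": force on the tool from outside, world axes, zero at the start; "ft_torque": the same for the moment, N m; "gripper_width": finger opening in m; "grip_force": force on a finger pad.
Only numpy, scipy, OpenCV 4.12 (cv2) and the standard library are available. Lean on these libraries where they do the work, as an engineer would, in place of code of your own. Each camera call takes 0.05 s, during which the arm holds its last target. There are 200 camera calls.

## Task

Pick up the red-handled lifter, slide its blade under the edge of the board carrier lying on the jig until it stops, seat the carrier against the step with a steady push of about 5 N for a second, and tip the carrier over the step so that it lies flat on the blue landing deck with its green board side up. Never touch the carrier with the fingers, never push the lifter hard against the carrier (12 N is too much) or the jig, and finally stand the lifter back on its black rubber pad, leaving the other things on the bench alone.

Things in the scene. Friction and masses are not known exactly. Their poses are not given: they have to be found in the camera images.
- jig: Fixed turn-over jig, z up, +x from the low deck to the landing. Origin on the bench under the foremost place of the step. A blue landing block sits clamped on the low deck anywhere in 0 to 14 mm: its front face, the 6 mm high step, is at x = 0 to 14 mm and must be found by feel or sight. The block's top is 14 mm above the bench, 90 mm long, between side rails 70 mm apart and an end lip, 8 mm high.
- touchdown (a point): Middle of the open part of the jig's bare aluminium low deck, on its top, 8 mm above the bench, 110 mm before the jig's origin. The low deck is 90 mm wide and starts at jig x = -150 mm; from jig x = -80 to -5 mm a dark guide 5 mm high stands on each side, 62 mm apart.
- carrier: Loose stepped plate, 80 g, 70 (x) x 56 (y) x 11 mm (z). Origin in its middle; +z out of the orange cover side, -z out of the green board side. A core 46 x 40 mm of full thickness carries it; round this runs a flange 4 mm thick at mid height, 12 mm wide at the x ends, 8 mm at the sides. It starts green side down between the guides, +x towards the step, far edge at jig x = -15 to -2 mm.
- carrier_edge (a point): Middle of the carrier's near (-x) edge, at the underside of the flange, 35 mm from its origin. As the carrier lies, the gap below is 3.5 mm high and 12 mm deep, ending at the core. A blade slid in meets the core, pushes the carrier along lightly (under 1 N) and stops hard once the far edge is at the step; a blade dragging on the deck adds its own friction.
- lifter: Loose steel lifter with a red upright handle, 90 g. Origin under the middle of its blade; blade along +x, z up. The blade is flat, 84 x 32 mm, 2 mm thick. The handle, 24 (x) x 16 (y) mm, stands at x = -28 mm from 10 to 72 mm above the underside, on a block 26 x 28 mm; grip it across its 16 mm. It starts standing on its pad.
- lifter_tip (a point): The middle of the lifter blade's front edge, 42 mm ahead of the lifter's origin and 1 mm above the blade's underside.
- lifter_pad: Fixed black rubber pad, 130 (x) x 80 (y) x 6 mm, origin at the centre of its underside, left or right of the jig. The lifter starts on it and returns to it.
- fuse_box: Small white carton of fuses, 36 x 62 x 24 mm, loose bystander on a round cork coaster 90 mm across and 6 mm high, beside the jig on the side away from the pad. Origin at the centre of its underside.
- flux_tin: Round white tin with a yellow lid, 57 mm across and 21 mm high, loose bystander behind the jig to the left. Origin at the centre of its underside.
Not all that is in view belongs to the job. Of the things like the lifter_pad, leave any that is turquoise; of the rest the smaller one is meant. There is more than one size of the lifter; the one meant has the size given above.

How it is judged:
By the outcome, as a careful person would: the job done as asked, in the order asked, and still so for the second after the job is handed in, with the robot touching nothing.
It also fails if it takes over 72 s, if anything falls off the work surface, if the arm or the gripper's body presses on something with over 40 N, if the wrist force passes 120 N, or if a joint passes its speed limit or range.

## Working session

There is one attempt and no reset: what is moved stays moved. The work goes in short steps, Python scripts to look and compute and a shell command to move; the robot and the scene stay as the last step left them, time stands still between calls to the robot, and variables do not carry over. Pictures are saved under pics/ and viewed, at most 10 in all, crops included, and the job is handed in when it is done.

```bash
mkdir -p pics; ls; cat > h.py <<'E'
import numpy as np, cv2
from cell import arm
from scipy.spatial.transform import Rotation as R
def cam(n):
    c=arm.camera_info(n); o=np.array(c["orientation"],float)
    M=o if o.shape==(3,3) else R.from_euler('xyz',o).as_matrix() if o.size==3 else None
    return np.array(c["camera_matrix"]),np.array(c["dist"],float),np.array(c["eye"]),M
def cloud(n,d):
    K,D,e,M=cam(n); h,w=d.shape
    u,v=np.meshgrid(np.arange(w),np.arange(h))
    p=cv2.undistortPoints(np.stack([u,v],-1).reshape(-1,1,2).astype(np.float64),K,D).reshape(h,w,2)
    P=np.stack([p[...,0]*d,-p[...,1]*d,-d],-1)
    W=P@M.T+e; W[d==0]=np.nan
    return W
def pix(n,P):
    K,D,e,M=cam(n); q=(np.atleast_2d(P)-e)@M; q=q*[1,-1,-1]
    return cv2.projectPoints(q.reshape(-1,1,3),np.zeros(3),np.zeros(3),K,D)[0].reshape(-1,2)
E
python3 - <<'E'
from h import *
for n in("top","side"):
    print(arm.camera_info(n))
    p,d=arm.capture(n); np.savez(f"pics/{n}0.npz",p=p,d=d); cv2.imwrite(f"pics/{n}0.png",p[...,::-1])
    W=cloud(n,d); print((d==0).mean(),[W[r,c].round(3) for r in(100,210,320) for c in (140,280,420)])
print(arm.get_obs(), arm.grip_depth)
E
```

```text
pics
{'camera_matrix': array([[381.95720458,   0.        , 283.09273148],
       [  0.        , 381.95720458, 210.07067323],
       [  0.        ,   0.        ,   1.        ]]), 'dist': array([-0.03834574,  0.        ,  0.        ,  0.        ,  0.        ]), 'eye': array([0.43755734, 0.22052332, 1.13170584]), 'orientation': array([ 1.69701903e-01,  3.87703801e-04, -1.54291974e+00])}
0.004102891156462585 [array([0.953, 0.673, 0.047]), array([ 0.986,  0.246, -0.001]), array([ 0.92 , -0.141,  0.16 ]), array([0.619, 0.658, 0.002]), array([ 0.632,  0.236, -0.002]), array([ 0.639, -0.178,  0.024]), array([ 0.192,  0.942, -0.86 ]), array([ 0.215,  0.231, -0.855]), array([ 0.23 , -0.486, -0.877])]
{'camera_matrix': array([[418.67258304,   0.        , 281.15515345],
       [  0.        , 418.67258304, 212.18412563],
       [  0.        ,   0.        ,   1.        ]]), 'dist': array([-0.10457678,  0.        ,  0.        ,  0.        ,  0.        ]), 'eye': array([0.14975035, 1.28954233, 0.88874731]), 'orientation': array([ 0.95486134, -0.02119345, -2.72663276])}
0.0036564625850340135 [array([
[... 269 characters left out ...]
0.333])]
{'time_s': 0.1, 'q': array([-1.48598206e+00,  3.42664381e-01,  1.52491586e+00,  1.48385971e-06,
        1.27542112e+00, -1.45978598e-01]), 'qvel': array([ 0.00041295, -0.00160164, -0.00227438, -0.00104594, -0.00135894,
        0.00301739]), 'joint_efforts': array([ 1.41577493e-03, -4.32004380e+01, -2.44694084e+01,  7.19099189e-02,
        5.25669276e-02, -5.29134206e-05]), 'eef_pos': array([ 0.12009505, -0.51070206,  0.22611055]), 'tool_rot': array([-3.14019913e+00, -2.06315561e-04,  2.30792292e-01]), 'ft_force': array([-0.01498776, -0.42253039, -0.52256707]), 'ft_torque': array([ 0.06450312, -0.04388023, -0.05771596]), 'grip_force': 0.0, 'gripper_width': 0.09195538945019185} 0.0188
```

View pics/top0.png

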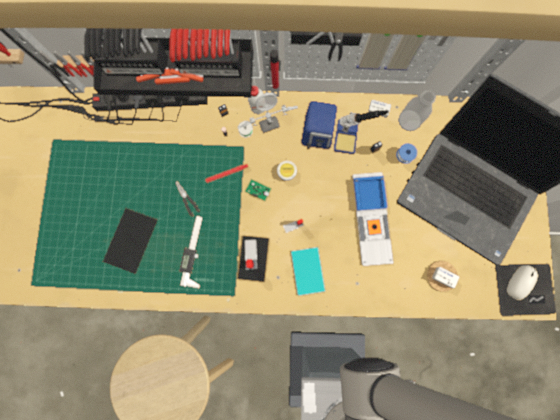

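View pics/side0.png

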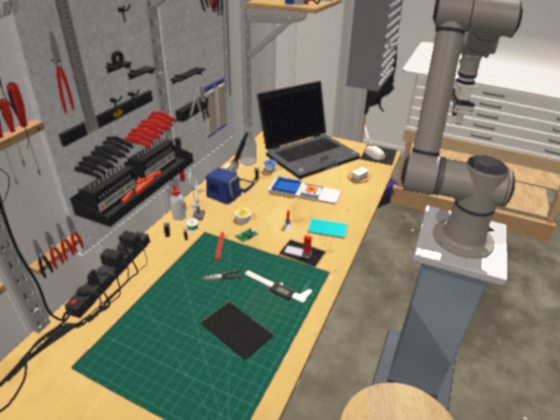

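The top view shows the jig at (372,220) with its blue landing at the far end. The lifter stands on a black pad at (253,258), with a smaller lifter at (292,225) and a turquoise pad at (308,271). The carton on its coaster is at (444,277) and the tin is at (287,171).

```bash
python3 - <<'E'
from h import *
z=np.load("pics/top0.npz");p,d=z["p"],z["d"];W=cloud("top",d)
hsv=cv2.cvtColor(p,cv2.COLOR_RGB2HSV)
def rect(m,name):
    m=m.astype(np.uint8);n,l,s,c=cv2.connectedComponentsWithStats(m)
    i=1+np.argmax(s[1:,4]);k=(l==i)&~np.isnan(W[...,0]);Q=W[k]
    r=cv2.minAreaRect((Q[:,:2]*1000).astype(np.float32));print(name,k.sum(),np.round(r[0],1),np.round(r[1],1),round(r[2],1),"z",np.percentile(Q[:,2],[5,50,95]).round(4),"c",c[i].round(1))
def box(l,t,r,b):
    m=np.zeros(d.shape,bool);m[t:b,l:r]=1;return m
V,S,H=hsv[...,2],hsv[...,1],hsv[...,0]
rect(box(237,228,275,285)&(V<70),"padblack")
rect(box(100,200,160,275)&(V<60),"bigpad")
red=((H<8)|(H>172))&(S>150)&(V>90)
rect(box(237,228,275,285)&red,"redhandle")
rect(box(280,210,310,240)&red,"redsmall")
rect(box(237,228,275,285)&(V>110)&(S<60),"blade")
rect(box(282,212,310,240)&(V>110)&(S<60),"bladesmall")
rect(box(340,165,400,220)&(H>95)&(H<125)&(S>100),"blue")
rect(box(340,205,400,250)&(H<20)&(S>170)&(V>180),"orange")
rect(box(345,165,400,275)&((S<70)|((H>95)&(H<125))),"jig")
for q in("lifter","lifter_pad","carrier","jig"):
    for x in arm.silhouettes(q,"top")if 0 else []:print(q,x)
# crops
crop=cv2.resize(p[160:290,230:410],None,fx=4.4,fy=4.4,interpolation=cv2.INTER_CUBIC);cv2.imwrite("pics/crop0.png",crop[...,::-1])
E
```

```text
padblack 609 [485.1 310.8] [ 72.2 122. ] 86.2 z [0.0039 0.0073 0.0106] c [254.6 261.2]
bigpad 1586 [526.6 676.9] [102.  164.6] 71.8 z [0.0086 0.0121 0.0155] c [129.7 240.6]
redhandle 49 [467.  318.4] [19.2 23.2] 2.6 z [0.0117 0.0784 0.0818] c [249.2 263.3]
redsmall 19 [591.8 177.8] [13.9 11.2] 83.7 z [0.0298 0.0492 0.0522] c [299.6 221.6]
blade 278 [497.9 317.7] [86.3 36.3] 6.6 z [0.0048 0.009  0.017 ] c [251.  250.7]
bladesmall 118 [584.8 197.1] [23.8 55.4] 22.6 z [-0.001   0.0021  0.0086] c [291.1 226.4]
blue 907 [688.  -30.6] [95.2 88.9] 6.0 z [0.0122 0.0161 0.0249] c [369.8 193. ]
orange 114 [586.2 -41.9] [36.8 31.5] 8.1 z [0.0166 0.0204 0.0231] c [373.8 226.6]
jig 2704 [616.2 -41.9] [280.1 100.2] 5.8 z [0.0048 0.013  0.0233] c [372.2 217.9]
```

View pics/crop0.png

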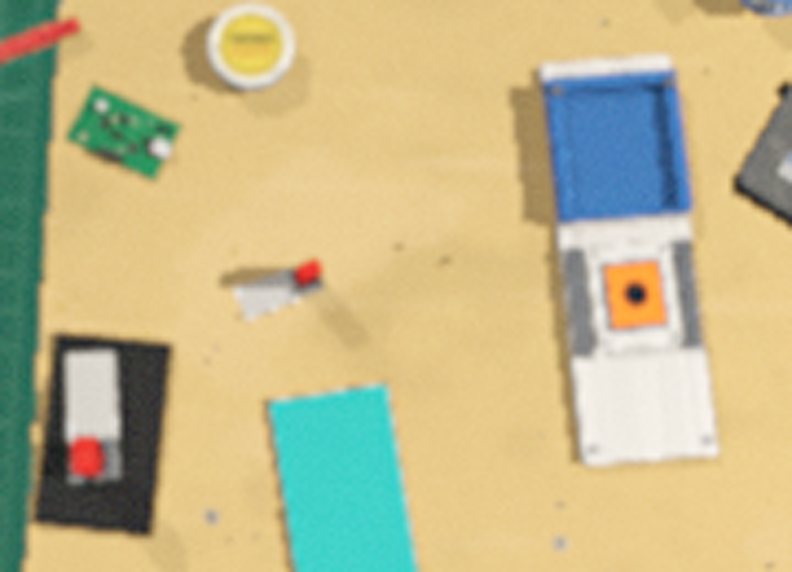

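```bash
cat >> h.py <<'E'
def ray(n,uv,z):
    K,D,e,M=cam(n); uv=np.atleast_2d(np.array(uv,float))
    p=cv2.undistortPoints(uv.reshape(-1,1,2),K,D).reshape(-1,2)
    v=np.c_[p[:,0],-p[:,1],-np.ones(len(p))]@M.T
    return e+v*((z-e[2])/v[:,2])[:,None]
E
python3 - <<'E'
from h import *
def c(pts,z,name):
    uv=(np.array(pts,float)+.5)/4.4-.5+[230,160]
    P=ray("top",uv,z)[:,:2]*1000; print(name,P.round(1).tolist(), "c",P.mean(0).round(1), "len/ang",[(round(float(np.hypot(*(b-a))),1),round(float(np.degrees(np.arctan2(*(b-a)[::-1]))),1)) for a,b in zip(P,P[1:])])
c([(65,352),(117,350)],.008,"blade front L,R"); c([(65,440),(65,352)],.008,"blade Ledge"); 
c([(86,456)],.078,"handle top"); c([(70,481),(121,478)],.016,"block rear L,R")
c([(36,520),(55,336),(171,346),(151,533)],.006,"pad nl fl fr nr")
c([(582,465),(541,68),(670,57),(718,455)],.008,"jig z8")
c([(541,68),(670,57)],.022,"jig far z22")
c([(560,222),(690,213)],.014,"step")
c([(610,330),(603,267),(660,262),(665,325)],.019,"orange")
c([(590,352),(690,345)],.0155,"carrier near flange?")
# depth/colour check along jig centre line
z=np.load("pics/top0.npz");p,d=z["p"],z["d"];W=cloud("top",d)
print(arm.get_obs()["time_s"])
# PCA of red top
hsv=cv2.cvtColor(p,cv2.COLOR_RGB2HSV);r=((hsv[...,0]<8)|(hsv[...,0]>172))&(hsv[...,1]>150)&(hsv[...,2]>90)
r[:, :237]=0;r[:,275:]=0;r[:228]=0;r[285:]=0
k=r&(W[...,2]>.07);v,u=np.nonzero(k);Q=ray("top",np.c_[u,v],.078)[:,:2]*1000;print(len(u),Q.mean(0),Q.min(0),Q.max(0))
E
```

```text
blade front L,R [[538.5, 337.9], [540.9, 303.1]] c [539.7 320.5] len/ang [(34.9, -86.2)]
blade Ledge [[480.0, 335.3], [538.5, 337.9]] c [509.3 336.6] len/ang [(58.6, 2.5)]
handle top [[467.9, 314.7]] c [467.9 314.7] len/ang []
block rear L,R [[453.0, 330.0], [456.0, 296.6]] c [454.5 313.3] len/ang [(33.6, -85.0)]
pad nl fl fr nr [[427.0, 352.4], [549.3, 345.3], [544.7, 267.1], [420.8, 276.1]] c [485.5 310.2] len/ang [(122.5, -3.3), (78.3, -93.3), (124.3, 175.9)]
jig z8 [[472.9, -8.2], [743.7, 18.4], [754.2, -71.1], [481.8, -99.0]] c [613.1 -40. ] len/ang [(272.1, 5.6), (90.1, -83.3), (273.8, -174.2)]
jig far z22 [[739.9, 20.9], [750.2, -67.5]] c [745.1 -23.3] len/ang [(89.0, -83.3)]
step [[635.1, 7.0], [643.7, -81.3]] c [639.4 -37.2] len/ang [(88.8, -84.4)]
orange [[562.2, -25.1], [604.4, -20.8], [608.9, -59.2], [566.5, -61.9]] c [585.5 -41.8] len/ang [(42.5, 5.8), (38.6, -83.4), (42.5, -176.3)]
carrier near flange? [[547.5, -12.4], [553.9, -79.4]] c [550.7 -45.9] len/ang [(67.3, -84.5)]
0.1
45 [467.41293328 313.87529506] [457.60007303 306.59586746] [476.82842584 320.96404647]
```

```bash
cat >> h.py <<'E'
def rows(pos,yaw,phi=0,P0=None,R0=None,quiet=False):
    """row to tool pose: jig/lifter yaw, phi = blade-tip-up tilt (rad)"""
    o=arm.get_obs(); P0=o["eef_pos"] if P0 is None else P0
    R0=R.from_euler('xyz',o["tool_rot"]) if R0 is None else R0
    T=R.from_euler('z',yaw)*R.from_euler('y',-phi)*R.from_euler('x',np.pi)
    s=R0.inv().apply(np.array(pos)-P0)/.15; t=(R0.inv()*T).as_rotvec()/.5
    if not quiet: print("row",s.round(4),t.round(4))
    return s,t
def st():
    o=arm.get_obs(); print("t",round(o["time_s"],2),"pos",(o["eef_pos"]*1000).round(2),"rot",np.array(o["tool_rot"]).round(4),"F",o["ft_force"].round(2),"w",round(o["gripper_width"]*1000,1),"g",round(o["grip_force"],1))
E
python3 -m inch '[[1,0.98,-0.385,0,0,0,0],[1,0.98,-0.385,0,0,0,0],[1,0.98,-0.385,0,0,0,0],[1,0.98,-0.385,0,0,0,0],[1,0.98,-0.385,0,0,0,0]]'
python3 -m inch '[[1,0.98,-0.385,0,0,0,0],[1,0.98,-0.385,0,0,0,0],[1,0.98,-0.385,0,0,0,0],[1,0.98,-0.385,0,0,0,0],[1,0.98,-0.385,0,0,0,0]]'
python3 -m inch '[[1,0.65,-0.735,0,0,0,0],[1,0.65,-0.735,0,0,0,0],[1,0.65,-0.735,0,0,0,0],[1,0.65,-0.735,0,0,0,0]]'
python3 -m inch '[[1,0.28,-0.893,0,0,0,0],[1,0.28,-0.893,0,0,0,0],[1,0.28,-0.893,0,0,0,0],[1,0.28,-0.893,0,0,0,0]]'
python3 -m inch '[[1,0.28,-0.893,0,0,0,0],[1,0.28,-0.893,0,0,0,0],[1,0.28,-0.893,0,0,0,0],[1,0.28,-0.893,0,0,0,0]]'
python3 -m inch '[[1,0.28,-0.893,0,0,0,0],[1,0.28,-0.893,0,0,0,0],[1,0.28,-0.893,0,0,0,0],[1,0.28,-0.893,0,0,0,0],[1,0.28,-0.893,0,0,0,0]]'
python3 -c "
from h import *
st();rows([.4677,.3142,.16],.075)"
```

```text
time_s: 0.52
eef_pos: [0.2538, -0.4176, 0.2266]
tool_rot: [-3.14, -0.002, 0.236]
ft_force: [0.2, -0.8, -0.8]
gripper_width: 0.0917
grip_force: 0.0
time_s: 0.93
eef_pos: [0.3835, -0.3282, 0.2264]
tool_rot: [-3.14, -0.002, 0.236]
ft_force: [-0.5, 0.9, 0.4]
gripper_width: 0.0916
grip_force: 0.0
time_s: 1.27
eef_pos: [0.4503, -0.1991, 0.2265]
tool_rot: [-3.14, 0.0, 0.232]
ft_force: [-0.5, -0.9, -0.2]
gripper_width: 0.0917
grip_force: 0.0
time_s: 1.6
eef_pos: [0.4591, -0.0582, 0.2265]
tool_rot: [-3.14, 0.001, 0.233]
ft_force: [0.5, -0.4, 0.2]
gripper_width: 0.0917
grip_force: 0.0
time_s: 1.93
eef_pos: [0.4697, 0.0817, 0.2265]
tool_rot: [-3.14, 0.0, 0.233]
ft_force: [-0.5, -0.9, -0.6]
gripper_width: 0.0913
grip_force: 0.0
time_s: 2.35
eef_pos: [0.4802, 0.2209, 0.2261]
tool_rot: [-3.141, 0.0, 0.235]
ft_force: [-0.2, -0.4, -0.1]
gripper_width: 0.0917
grip_force: 0.0
t 2.35 pos [480.23 220.9  226.06] rot [-3.1411e+00  5.0000e-04  2.3460e-01] F [-0.17 -0.37 -0.15] w 91.7 g 0.0
row [ 0.0636 -0.6241  0.4407] [-0.0009  0.001   0.3193]
```

```bash
python3 -m inch '[[1,0.064,-0.624,0.44,0,0,0.32],[1,0.064,-0.624,0.44,0,0,0.32],[1,0.064,-0.624,0.44,0,0,0.32],[1,0.064,-0.624,0.44,0,0,0.32],[1,0.064,-0.624,0.44,0,0,0.32]]'
python3 - <<'E'
from h import *
st();rows([.4677,.3142,.039],.075)
p,d=arm.capture("side"); c=cv2.resize(p[180:290,230:370],None,fx=5.4,fy=5.4,interpolation=cv2.INTER_CUBIC);cv2.imwrite("pics/s1.png",c[...,::-1])
for x in arm.recognise("lifter","side")[:3]: print(x)
print(pix("side",[[.4677,.3142,.078],[.5397,.3205,.008]]))
E
```

```text
time_s: 2.77
eef_pos: [0.4677, 0.3108, 0.1592]
tool_rot: [3.14, 0.003, 0.072]
ft_force: [-0.1, 0.1, 0.1]
gripper_width: 0.0919
grip_force: 0.0
t 2.77 pos [467.72 310.75 159.19] rot [3.1395e+00 2.9000e-03 7.2300e-02] F [-0.12  0.11  0.07] w 91.9 g 0.0
row [ 0.0039 -0.0246  0.8012] [ 0.0041  0.0059 -0.0054]
{'extent': [287.8, 235.4, 310.2, 257.5], 'p': 0.8}
[[308.46531044 235.84214783]
 [285.80939752 247.88557018]]
```

View pics/s1.png

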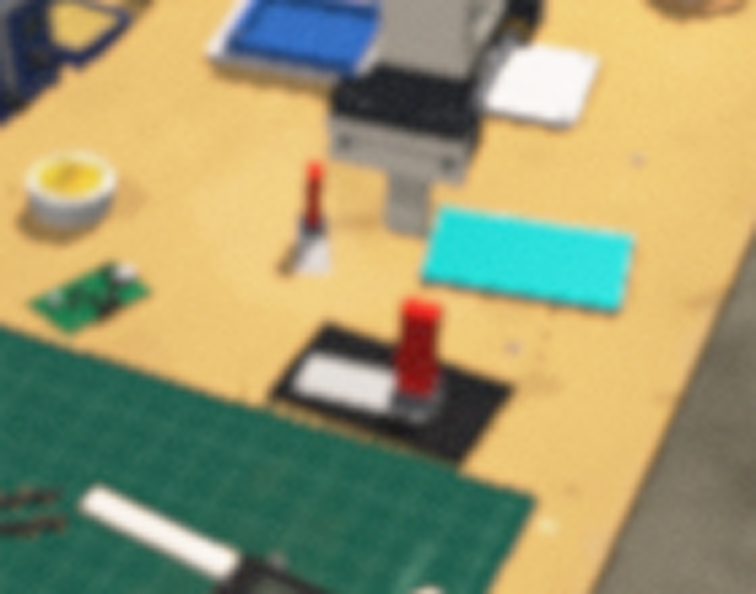

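The side view confirms the lifter. Its handle top is at about (308,236), where the top view predicted it, so I'll descend and grip.

```bash
python3 -m inch '[[1,0.004,-0.012,0.4,0,0,0],[1,0.004,-0.012,0.8,0,0,0],[1,0.004,-0.012,0.8,0,0,0],[1,0.004,-0.012,0.8,0,0,0],[1,0.004,-0.012,0.8,0,0,0],[1,0.004,-0.012,0.8,0,0,0]]'
python3 -c "
from h import *
st();rows([.4677,.3142,.039],.075)"
python3 -m inch '[[-0.2,0,0,0,0,0,0],[-0.4,0,0,0,0,0,0],[-0.6,0,0,0,0,0,0],[-0.65,0,0,0,0,0,0],[-0.7,0,0,0,0,0,0],[-0.8,0,0,0,0,0,0],[-1,0,0,0,0,0,0],[-1,0,0,0,0,0,0]]'
python3 -m inch '[[-1,0,0,0,0,0,0],[-1,0,0,0,0,0,0],[-1,0,0,0,0,0,0],[-1,0,0,0,0,0,0]]'
python3 -c "
from h import *
st();rows([.4677,.3142,.039],.075)"
```

```text
time_s: 3.37
eef_pos: [0.4708, 0.3133, 0.0433]
tool_rot: [-3.14, -0.004, 0.07]
ft_force: [0.1, 0.5, 0.7]
gripper_width: 0.092
grip_force: 0.0
t 3.37 pos [470.77 313.29  43.3 ] rot [-3.1403 -0.0037  0.0697] F [0.09 0.53 0.75] w 92.0 g 0.0
row [-0.0201 -0.0075  0.0286] [-0.0025 -0.0075 -0.0107]
time_s: 4.03
eef_pos: [0.4687, 0.3134, 0.0406]
tool_rot: [3.141, 0.0, 0.071]
ft_force: [-0.2, 0.7, -0.3]
gripper_width: 0.043
grip_force: 0.0
time_s: 4.37
eef_pos: [0.4687, 0.3134, 0.0406]
tool_rot: [3.142, 0.0, 0.071]
ft_force: [-0.4, 0.7, -0.0]
gripper_width: 0.0167
grip_force: 0.1
t 4.37 pos [468.73 313.43  40.62] rot [3.1416e+00 1.0000e-04 7.0800e-02] F [-0.41  0.73 -0.05] w 16.7 g 0.1
row [-0.0065 -0.0056  0.0108] [ 0.      0.0001 -0.0085]
```

```bash
python3 -m inch '[[-1,0,0,0,0,0,0],[-1,0,0,0,0,0,0],[-1,0,0,0,0,0,0],[-1,0,0,0,0,0,0]]'
python3 -m inch '[[-1,0,0,-0.05,0,0,0],[-1,0,0,-0.1,0,0,0],[-1,0,0,-0.3,0,0,0],[-1,0,0,-0.5,0,0,0],[-1,0,0,-0.5,0,0,0],[-1,0,0,-0.5,0,0,0]]'
python3 - <<'E'
from h import *
st()
o=arm.get_obs();P=o["eef_pos"];print(arm.get_obs()["ft_torque"].round(3))
yw=np.radians(5.8);u=np.array([np.cos(yw),np.sin(yw)]);O=np.array([.6265,-.0384])
for jx,z in((-180,.115),):
    t=O+jx/1000*u; print("target",t); rows([*t,z],yw)
p,d=arm.capture("side"); c=cv2.resize(p[170:280,240:380],None,fx=5.4,fy=5.4,interpolation=cv2.INTER_CUBIC);cv2.imwrite("pics/s2.png",c[...,::-1])
E
```

```text
time_s: 4.7
eef_pos: [0.4688, 0.3134, 0.0406]
tool_rot: [3.142, 0.0, 0.071]
ft_force: [-1.0, -0.0, -0.9]
gripper_width: 0.016
grip_force: 30.0
time_s: 5.2
eef_pos: [0.47, 0.314, 0.1183]
tool_rot: [-3.14, -0.005, 0.071]
ft_force: [-0.1, -0.5, -0.5]
gripper_width: 0.0159
grip_force: 30.0
t 5.2 pos [469.95 314.   118.26] rot [-3.1398 -0.0048  0.0708] F [-0.06 -0.51 -0.48] w 15.9 g 30.0
[-0.057  0.016 -0.064]
target [ 0.44742147 -0.05659013]
row [-0.3248  2.4538  0.0158] [-0.0034 -0.0096 -0.0608]
```

View pics/s2.png

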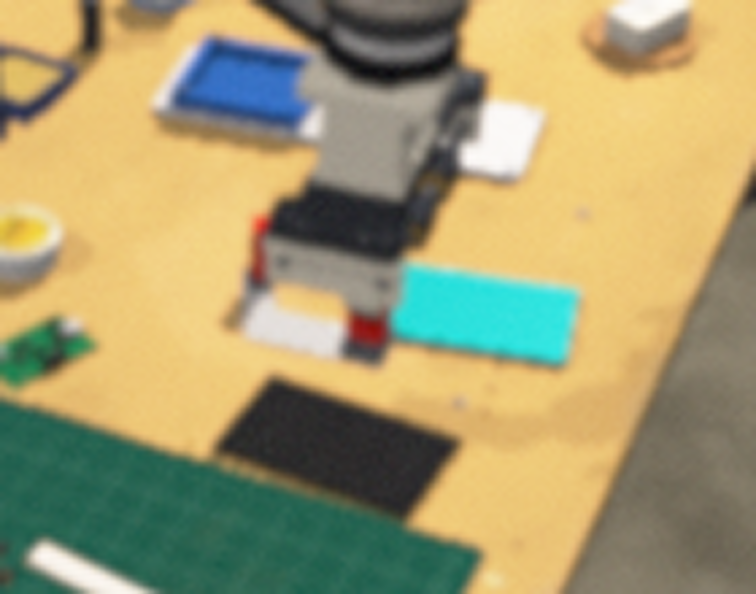

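Lifter held level, pad empty. I'll carry it across to the front of the jig.

```bash
python3 -m inch '[[-1,-0.108,0.818,0,0,0,-0.06],[-1,-0.108,0.818,0,0,0,-0.06],[-1,-0.108,0.818,0,0,0,-0.06],[-1,-0.108,0.818,0,0,0,-0.06]]'
python3 -m inch '[[-1,-0.108,0.818,0,0,0,0],[-1,-0.108,0.818,0,0,0,0],[-1,-0.108,0.818,0,0,0,0],[-1,-0.108,0.818,0,0,0,0]]'
python3 -m inch '[[-1,-0.108,0.818,0,0,0,0],[-1,-0.108,0.818,0,0,0,0],[-1,-0.108,0.818,0,0,0,0],[-1,-0.108,0.818,0,0,0,0],[-1,-0.108,0.818,0,0,0,0]]'
python3 - <<'E'
from h import *
st()
yw=np.radians(5.8);u=np.array([np.cos(yw),np.sin(yw)]);O=np.array([.6265,-.0384])
t=O-.18*u; rows([*t,.047],yw)
p,d=arm.capture("top"); c=cv2.resize(p[160:290,320:440],None,fx=4.6,fy=4.6,interpolation=cv2.INTER_CUBIC);cv2.imwrite("pics/t2.png",c[...,::-1])
E
```

```text
time_s: 5.58
eef_pos: [0.4594, 0.1841, 0.1143]
tool_rot: [3.139, 0.005, 0.097]
ft_force: [1.3, -0.3, -0.6]
gripper_width: 0.0158
grip_force: 30.0
time_s: 5.92
eef_pos: [0.4567, 0.0606, 0.1148]
tool_rot: [3.14, 0.003, 0.096]
ft_force: [-0.5, 0.3, -1.9]
gripper_width: 0.0159
grip_force: 30.0
time_s: 6.33
eef_pos: [0.4532, -0.0591, 0.115]
tool_rot: [-3.141, 0.002, 0.096]
ft_force: [-0.2, 0.6, -0.5]
gripper_width: 0.0158
grip_force: 30.0
t 6.33 pos [453.21 -59.06 114.95] rot [-3.1409e+00  1.6000e-03  9.6200e-02] F [-0.2   0.63 -0.48] w 15.8 g 30.0
row [-0.0361 -0.0198  0.4531] [-0.0014  0.0031 -0.01  ]
```

View pics/t2.png

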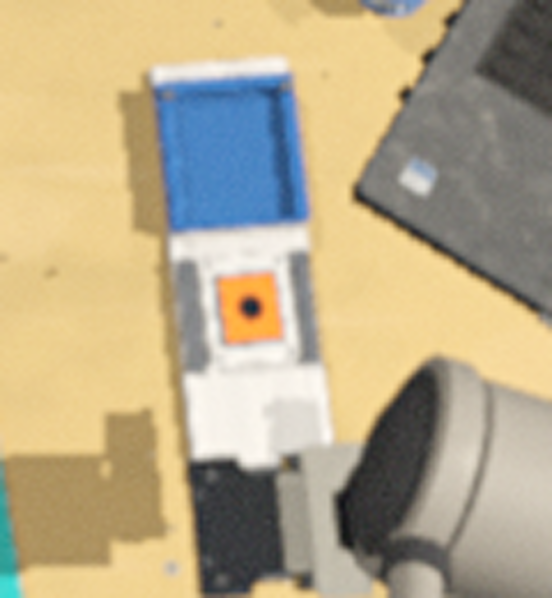

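The jig is clear, with the carrier cover at (250,307) and the blade at (293,415) just above the deck. I'll check the blade's lateral position.

```bash
python3 - <<'E'
from h import *
yw=np.radians(5.8);u=np.array([np.cos(yw),np.sin(yw)]);n=np.array([-u[1],u[0]]);O=np.array([.6265,-.0384])
def j(pts,z,nm):
    Q=ray("top",(np.array(pts,float)+.5)/4.6-.5+[320,160],z)[:,:2]-O
    print(nm,(np.c_[Q@u,Q@n]*1000).round(1).tolist())
j([(268,402),(318,402)],.082,"blade tip");j([(218,275),(281,270),(286,341),(225,347)],.019,"orange")
j([(180,265),(310,253)],.013,"guide far");j([(187,372),(325,362)],.013,"guide near outer");j([(168,229),(309,221)],.014,"step");j([(190,460),(333,443)],.008,"deck")
Q=arm.get_obs()["eef_pos"][:2]-O;print("tcp",Q@u,Q@n)
E
```

```text
blade tip [[-104.3, 11.5], [-106.5, -18.4]]
orange [[-17.6, 18.5], [-17.4, -22.4], [-63.1, -20.3], [-64.0, 19.1]]
guide far [[-8.5, 40.9], [-6.9, -44.1]]
guide near outer [[-77.6, 43.7], [-77.8, -45.3]]
step [[15.3, 46.3], [13.9, -45.6]]
deck [[-133.1, 46.7], [-129.3, -45.8]]
tcp -0.17445059513209207 -0.001660901053673107
```

```bash
python3 -m inch '[[-1,-0.036,-0.016,0.2,0,0,-0.01],[-1,-0.036,-0.016,0.4,0,0,-0.01],[-1,-0.036,-0.016,0.45,0,0,-0.01],[-1,-0.036,-0.016,0.45,0,0,-0.01],[-1,-0.036,-0.016,0.45,0,0,-0.01],[-1,-0.036,-0.016,0.45,0,0,-0.01]]'
cat >> h.py <<'E'
yw=np.radians(5.8);u=np.array([np.cos(yw),np.sin(yw)]);n=np.array([-u[1],u[0]]);O=np.array([.6265,-.0384])
def js():
    o=arm.get_obs();Q=(o["eef_pos"][:2]-O)*1000;f=o["ft_force"]
    print("t",round(o["time_s"],2),"jig x,y",(Q@u).round(2),(Q@n).round(2),"under z",(o["eef_pos"][2]*1000-34.62).round(2),"F jig",(f[:2]@u).round(2),(f[:2]@n).round(2),f[2].round(2),"rot",np.array(o["tool_rot"]).round(4))
E
python3 -c "
from h import *
js();rows([*(O-.18*u+0*n),.0436],yw)"
```

```text
time_s: 6.88
eef_pos: [0.4492, -0.0554, 0.0494]
tool_rot: [3.141, -0.002, 0.107]
ft_force: [0.5, 0.3, -0.9]
gripper_width: 0.0159
grip_force: 30.0
t 6.88 jig x,y -178.12 1.04 under z 14.73 F jig 0.53 0.22 -0.9 rot [ 3.1408e+00 -1.9000e-03  1.0690e-01]
row [-0.0126  0.0069  0.0383] [ 0.0016 -0.0038  0.0114]
```

```bash
python3 -m inch '[[-1,0,0.006,0.01,0,0,0.01],[-1,0,0.006,0.02,0,0,0.01],[-1,0,0.006,0.02,0,0,0.01],[-1,0,0.006,0.02,0,0,0.01]]'
python3 -c "
from h import *
js();rows([*(O-.18*u+0*n),.0436],yw)"
```

```text
time_s: 7.22
eef_pos: [0.4484, -0.0567, 0.0456]
tool_rot: [3.141, -0.001, 0.101]
ft_force: [-0.1, 0.4, -1.4]
gripper_width: 0.016
grip_force: 30.0
t 7.22 jig x,y -179.06 -0.22 under z 10.93 F jig -0.08 0.42 -1.45 rot [ 3.1413e+00 -6.0000e-04  1.0060e-01]
row [-0.0063 -0.0015  0.013 ] [ 0.0006 -0.0012 -0.0012]
```

```bash
python3 -m inch '[[-1,0,0,0.004,0,0,0],[-1,0,0,0.007,0,0,0],[-1,0,0,0.007,0,0,0],[-1,0,0,0.007,0,0,0],[-1,0,0,0.007,0,0,0],[-1,0,0,0.007,0,0,0]]'
python3 -c "
from h import *
js();rows([*(O-.16*u+0*n),.0434],yw);print(arm.get_obs()['ft_torque'].round(3))"
```

```text
time_s: 7.72
eef_pos: [0.4482, -0.0566, 0.0442]
tool_rot: [3.141, 0.0, 0.101]
ft_force: [0.1, -0.4, -1.6]
gripper_width: 0.0158
grip_force: 30.0
t 7.72 jig x,y -179.23 -0.12 under z 9.53 F jig 0.02 -0.39 -1.55 rot [3.1415 0.     0.1008]
row [ 0.1282 -0.0009  0.005 ] [ 0.0002  0.0001 -0.0008]
[0.023 0.037 0.013]
```

```bash
python3 -m inch '[[-1,0,0,0.003,0,0,0],[-1,0.04,0,0.005,0,0,0],[-1,0.09,0,0.005,0,0,0],[-1,0.13,0,0.005,0,0,0],[-1,0.13,0,0.005,0,0,0],[-1,0.13,0,0.005,0,0,0],[-1,0.13,0,0.005,0,0,0]]'
python3 -c "
from h import *
js();print(arm.get_obs()['ft_torque'].round(3))"
```

```text
time_s: 8.3
eef_pos: [0.4674, -0.0545, 0.0432]
tool_rot: [-3.141, 0.001, 0.101]
ft_force: [-0.6, 0.3, -0.8]
gripper_width: 0.0158
grip_force: 30.0
t 8.3 jig x,y -159.91 0.01 under z 8.62 F jig -0.53 0.32 -0.84 rot [-3.1415e+00  6.0000e-04  1.0100e-01]
[-0.011  0.001  0.021]
```

```bash
python3 -m inch '[[-1,0.02,0,0,0,0,0],[-1,0.04,0,0,0,0,0],[-1,0.06,0,0,0,0,0],[-1,0.08,0,0,0,0,0],[-1,0.10,0,0,0,0,0],[-1,0.12,0,0,0,0,0],[-1,0.14,0,0,0,0,0],[-1,0.14,0,0,0,0,0]]'
python3 -c "
from h import *
js();print(arm.get_obs()['ft_torque'].round(3))"
python3 -m inch '[[-1,0.01,0,0,0,0,0],[-1,0.02,0,0,0,0,0],[-1,0.03,0,0,0,0,0],[-1,0.04,0,0,0,0,0],[-1,0.05,0,0,0,0,0],[-1,0.05,0,0,0,0,0],[-1,0.05,0,0,0,0,0]]'
python3 - <<'E'
from h import *
js();print(arm.get_obs()['ft_torque'].round(3))
p,d=arm.capture("top");c=cv2.resize(p[160:290,320:440],None,fx=4.6,fy=4.6,interpolation=cv2.INTER_CUBIC);cv2.imwrite("pics/t3.png",c[...,::-1])
h=cv2.cvtColor(p,cv2.COLOR_RGB2HSV);m=(h[...,0]<20)&(h[...,1]>170)&(h[...,2]>180);m[:205]=0;m[250:]=0;m[:,:340]=0;m[:,400:]=0
v,w=np.nonzero(m);Q=ray("top",np.c_[w,v],.019)[:,:2]-O;print("orange jig c",(Q@u).mean()*1000,(Q@n).mean()*1000,len(v))
z=np.load("pics/top0.npz")["p"];h=cv2.cvtColor(z,cv2.COLOR_RGB2HSV);m=(h[...,0]<20)&(h[...,1]>170)&(h[...,2]>180);m[:205]=0;m[250:]=0;m[:,:340]=0;m[:,400:]=0
v,w=np.nonzero(m);Q=ray("top",np.c_[w,v],.019)[:,:2]-O;print("before",(Q@u).mean()*1000,(Q@n).mean()*1000,len(v))
E
```

```text
time_s: 8.97
eef_pos: [0.4892, -0.0526, 0.0434]
tool_rot: [3.141, -0.001, 0.101]
ft_force: [-0.3, -0.1, -1.3]
gripper_width: 0.0156
grip_force: 30.0
t 8.97 jig x,y -138.03 -0.22 under z 8.82 F jig -0.34 -0.05 -1.34 rot [ 3.1413e+00 -7.0000e-04  1.0090e-01]
[-0.028  0.017  0.006]
time_s: 9.55
eef_pos: [0.4961, -0.0518, 0.0434]
tool_rot: [3.141, -0.0, 0.101]
ft_force: [-0.3, -0.6, -1.3]
gripper_width: 0.0159
grip_force: 30.0
t 9.55 jig x,y -131.1 -0.15 under z 8.77 F jig -0.41 -0.61 -1.31 rot [ 3.1414e+00 -2.0000e-04  1.0080e-01]
[-0.001 -0.027  0.012]
orange jig c -37.798869577981804 0.36853043691643067 108
before -40.291968471386944 0.8292240433498991 115
```

The carrier's cover has moved about 2.5 mm, so the blade has met the core. I'll push on gently towards the step.

```bash
python3 -m inch '[[-1,0.01,0,0,0,0,0],[-1,0.02,0,0,0,0,0],[-1,0.03,0,0,0,0,0],[-1,0.04,0,0,0,0,0],[-1,0.05,0,0,0,0,0],[-1,0.06,0,0,0,0,0],[-1,0.07,0,0,0,0,0],[-1,0.07,0,0,0,0,0]]'
python3 -c "
from h import *
js()"
python3 -m inch '[[-1,0.003,0,0,0,0,0],[-1,0.006,0,0,0,0,0],[-1,0.010,0,0,0,0,0],[-1,0.010,0,0,0,0,0]]'
python3 -c "
from h import *
js()
p,d=arm.capture('top')
h=cv2.cvtColor(p,cv2.COLOR_RGB2HSV);m=(h[...,0]<20)&(h[...,1]>170)&(h[...,2]>180);m[:205]=0;m[250:]=0;m[:,:340]=0;m[:,400:]=0
v,w=np.nonzero(m);Q=ray('top',np.c_[w,v],.019)[:,:2]-O;print('orange jig c',(Q@u).mean()*1000,(Q@n).mean()*1000,len(v))
"
```

```text
time_s: 10.27
eef_pos: [0.5068, -0.0507, 0.0434]
tool_rot: [3.141, -0.0, 0.101]
ft_force: [0.3, 0.1, -0.9]
gripper_width: 0.016
grip_force: 30.0
t 10.27 jig x,y -120.32 -0.17 under z 8.79 F jig 0.35 0.02 -0.9 rot [ 3.1414e+00 -5.0000e-04  1.0080e-01]
time_s: 10.6
eef_pos: [0.508, -0.0506, 0.0434]
tool_rot: [3.141, -0.0, 0.101]
ft_force: [-0.1, 0.5, -1.0]
gripper_width: 0.0158
grip_force: 30.0
t 10.6 jig x,y -119.15 -0.14 under z 8.8 F jig -0.04 0.51 -0.98 rot [ 3.1415e+00 -1.0000e-04  1.0080e-01]
orange jig c -25.640589046903028 0.16917017293825917 112
```

```bash
for i in 1; do python3 -m inch '[[-1,0.003,0,0,0,0,0],[-1,0.006,0,0,0,0,0],[-1,0.010,0,0,0,0,0],[-1,0.010,0,0,0,0,0]]'; done; python3 -c "
from h import *
js()"
python3 -m inch '[[-1,0.003,0,0,0,0,0],[-1,0.005,0,0,0,0,0],[-1,0.005,0,0,0,0,0]]'; python3 -c "
from h import *
js()"
python3 -m inch '[[-1,0.003,0,0,0,0,0],[-1,0.005,0,0,0,0,0],[-1,0.005,0,0,0,0,0]]'; python3 -c "
from h import *
js()"
```

```text
time_s: 10.98
eef_pos: [0.5096, -0.0504, 0.0434]
tool_rot: [3.141, -0.0, 0.101]
ft_force: [-0.1, -0.1, -1.1]
gripper_width: 0.0163
grip_force: 30.0
t 10.98 jig x,y -117.55 -0.16 under z 8.78 F jig -0.1 -0.1 -1.06 rot [ 3.1415e+00 -2.0000e-04  1.0080e-01]
time_s: 11.23
eef_pos: [0.5102, -0.0504, 0.0434]
tool_rot: [3.141, -0.0, 0.101]
ft_force: [-0.8, 0.2, -0.7]
gripper_width: 0.0159
grip_force: 30.0
t 11.23 jig x,y -116.89 -0.16 under z 8.75 F jig -0.81 0.33 -0.72 rot [ 3.1415e+00 -1.0000e-04  1.0080e-01]
time_s: 11.48
eef_pos: [0.511, -0.0503, 0.0434]
tool_rot: [3.141, -0.0, 0.101]
ft_force: [-0.7, 1.2, -1.7]
gripper_width: 0.0156
grip_force: 30.0
t 11.48 jig x,y -116.11 -0.14 under z 8.77 F jig -0.57 1.24 -1.65 rot [ 3.1415e+00 -2.0000e-04  1.0080e-01]
```

```bash
cat > chk.py <<'E'
from h import *
import sys
js(); f=arm.get_obs()["ft_force"]; sys.exit(int(f[:2]@u< -2.5))
E
python3 -m inch '[[-1,0.002,0,0,0,0,0],[-1,0.004,0,0,0,0,0],[-1,0.004,0,0,0,0,0]]' >/dev/null && python3 chk.py && python3 -m inch '[[-1,0.002,0,0,0,0,0],[-1,0.004,0,0,0,0,0],[-1,0.004,0,0,0,0,0]]' >/dev/null && python3 chk.py && python3 -m inch '[[-1,0.002,0,0,0,0,0],[-1,0.004,0,0,0,0,0],[-1,0.004,0,0,0,0,0]]' >/dev/null && python3 chk.py && python3 -m inch '[[-1,0.002,0,0,0,0,0],[-1,0.004,0,0,0,0,0],[-1,0.004,0,0,0,0,0]]' >/dev/null && python3 chk.py && python3 -m inch '[[-1,0.002,0,0,0,0,0],[-1,0.004,0,0,0,0,0],[-1,0.004,0,0,0,0,0]]' >/dev/null && python3 chk.py
```

```text
t 11.73 jig x,y -115.84 -0.14 under z 8.76 F jig -1.36 -0.38 0.17 rot [3.1415e+00 5.0000e-04 1.0090e-01]
t 11.98 jig x,y -115.69 -0.06 under z 8.72 F jig -5.44 -0.96 2.55 rot [-3.1414e+00  1.4000e-03  1.0090e-01]
```

```bash
python3 -m inch '[[-1,0,0,0,0,0,0],[-1,0,0,0,0,0,0]]' >/dev/null && python3 chk.py;  python3 -m inch '[[-1,0,0,0,0,0,0],[-1,0,0,0,0,0,0]]' >/dev/null && python3 chk.py
```

```text
t 12.15 jig x,y -115.68 -0.05 under z 8.73 F jig -5.44 -0.0 1.4 rot [-3.1414e+00  1.3000e-03  1.0090e-01]
t 12.32 jig x,y -115.69 -0.08 under z 8.69 F jig -5.19 -1.24 2.03 rot [-3.1414e+00  1.4000e-03  1.0080e-01]
```

```bash
python3 -m inch '[[-1,0,0,0,0,0,0],[-1,0,0,0,0,0,0],[-1,0,0,0,0,0,0],[-1,0,0,0,0,0,0],[-1,0,0,0,0,0,0],[-1,0,0,0,0,0,0],[-1,0,0,0,0,0,0],[-1,0,0,0,0,0,0]]' >/dev/null; python3 chk.py;  python3 -m inch '[[-1,0,0,0,0,0,0],[-1,0,0,0,0,0,0],[-1,0,0,0,0,0,0],[-1,0,0,0,0,0,0],[-1,0,0,0,0,0,0]]' >/dev/null; python3 chk.py
python3 -m inch '[[-1,-0.003,0,0,0,0,0],[-1,-0.005,0,0,0,0,0],[-1,-0.005,0,0,0,0,0]]' >/dev/null; python3 chk.py
python3 - <<'E'
from h import *
o=arm.get_obs()
for th in list(range(0,96,3)):
    t=np.radians(th);s,c=np.sin(t),np.cos(t)
    Bz=max(0,3.5*c-12*s);a=58+2*s+.4
    print(th,"tcp x %.2f z(under) %.2f"%(-115.8+58-4*s-a*c, Bz+a*s+8-2))
E
```

```text
t 12.98 jig x,y -115.71 -0.08 under z 8.68 F jig -4.73 -0.41 2.25 rot [-3.1414e+00  1.5000e-03  1.0090e-01]
t 13.4 jig x,y -115.69 -0.06 under z 8.7 F jig -4.67 -0.73 2.26 rot [-3.1414e+00  1.4000e-03  1.0090e-01]
t 13.65 jig x,y -115.77 -0.11 under z 8.66 F jig -1.64 -1.25 -0.05 rot [ 3.1416 -0.      0.1008]
0 tcp x -116.20 z(under) 9.50
3 tcp x -116.43 z(under) 11.93
6 tcp x -116.51 z(under) 14.35
9 tcp x -116.42 z(under) 16.76
12 tcp x -116.16 z(under) 19.16
15 tcp x -115.75 z(under) 21.52
18 tcp x -115.17 z(under) 24.24
21 tcp x -114.42 z(under) 27.19
24 tcp x -113.52 z(under) 30.08
27 tcp x -112.46 z(under) 32.93
30 tcp x -111.24 z(under) 35.70
33 tcp x -109.87 z(under) 38.40
36 tcp x -108.35 z(under) 41.02
39 tcp x -106.68 z(under) 43.54
42 tcp x -104.87 z(under) 45.97
45 tcp x -102.92 z(under) 48.30
48 tcp x -100.84 z(under) 50.50
51 tcp x -98.64 z(under) 52.59
54 tcp x -96.31 z(under) 54.56
57 tcp x -93.88 z(under) 56.39
60 tcp x -91.33 z(under) 58.08
63 tcp x -88.69 z(under) 59.62
66 tcp x -85.95 z(under) 61.02
69 tcp x -83.13 z(under) 62.26
72 tcp x -80.24 z(under) 63.35
75 tcp x -77.28 z(under) 64.28
78 tcp x -74.26 z(under) 65.04
81 tcp x -71.20 z(under) 65.63
84 tcp x -68.09 z(under) 66.06
87 tcp x -64.96 z(under) 66.31
90 tcp x -61.80 z(under) 66.40
93 tcp x -58.63 z(under) 66.31
```

Seated with about 5 N held for 1.6 s. Now I'll start lifting.

```bash
python3 -m inch '[[-1,-0.003,0,-0.007,0,0,0],[-1,-0.004,0,-0.014,0,0,0],[-1,-0.005,0,-0.021,0,0,0],[-1,-0.005,0,-0.028,0,0,0],[-1,-0.005,0,-0.036,0,0,0],[-1,-0.005,0,-0.045,0,0,0],[-1,-0.005,0,-0.054,0,0,0],[-1,-0.005,0,-0.054,0,0,0]]' >/dev/null; python3 chk.py
python3 - <<'E'
from h import *
p,d=arm.capture("top");a=cv2.resize(p[160:260,330:430],None,fx=4,fy=4,interpolation=cv2.INTER_CUBIC)
p,d=arm.capture("side");b=cv2.resize(p[150:250,250:350],None,fx=4,fy=4,interpolation=cv2.INTER_CUBIC);cv2.imwrite("pics/l1.png",np.hstack([a,b])[...,::-1])
E
```

```text
t 14.32 jig x,y -116.25 -0.22 under z 17.25 F jig -0.42 0.01 -1.99 rot [ 3.1412e+00 -7.0000e-04  1.0080e-01]
```

View pics/l1.png

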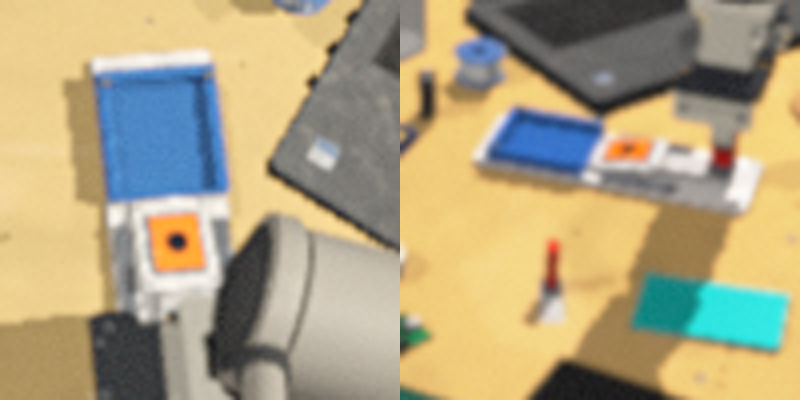

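The carrier is tilting with its far edge still at the step: its cover is at (177,242) in the left half and it is visibly inclined in the right half. I'll continue.

```bash
python3 -m inch '[[-1,0.001,0,-0.013,0,0,0],[-1,0.003,0,-0.029,0,0,0],[-1,0.007,0,-0.047,0,0,0],[-1,0.012,0,-0.066,0,0,0],[-1,0.018,0,-0.085,0,0,0],[-1,0.025,0,-0.105,0,0,0],[-1,0.033,0,-0.123,0,0,0],[-1,0.043,0,-0.141,0,0,0]]' >/dev/null; python3 chk.py;python3 -m inch '[[-1,0,0,0,0,0,0],[-1,0,0,0,0,0,0]]' >/dev/null; python3 chk.py
```

```text
t 15.08 jig x,y -109.98 -0.14 under z 38.4 F jig -0.68 -0.61 -2.3 rot [ 3.1414e+00 -1.0000e-04  1.0080e-01]
t 15.25 jig x,y -109.99 -0.13 under z 38.17 F jig 0.34 -0.65 -1.42 rot [ 3.1414e+00 -2.0000e-04  1.0090e-01]
```

```bash
python3 -m inch '[[-1,0.011,0,-0.019,0,0,0],[-1,0.022,0,-0.036,0,0,0],[-1,0.034,0,-0.052,0,0,0],[-1,0.047,0,-0.067,0,0,0],[-1,0.061,0,-0.082,0,0,0],[-1,0.076,0,-0.096,0,0,0],[-1,0.091,0,-0.109,0,0,0],[-1,0.107,0,-0.121,0,0,0]]' >/dev/null; python3 chk.py;python3 -m inch '[[-1,0,0,0,0,0,0],[-1,0,0,0,0,0,0]]' >/dev/null; python3 chk.py
python3 - <<'E'
from h import *
p,d=arm.capture("top");a=cv2.resize(p[160:260,330:430],None,fx=4,fy=4,interpolation=cv2.INTER_CUBIC)
p,d=arm.capture("side");b=cv2.resize(p[150:250,250:350],None,fx=4,fy=4,interpolation=cv2.INTER_CUBIC);cv2.imwrite("pics/l2.png",np.hstack([a,b])[...,::-1])
E
```

```text
t 15.92 jig x,y -93.74 -0.16 under z 56.42 F jig -1.05 -0.58 -1.52 rot [ 3.1415e+00 -2.0000e-04  1.0080e-01]
t 16.08 jig x,y -93.92 -0.13 under z 56.2 F jig -0.93 0.01 -1.66 rot [ 3.1414e+00 -1.0000e-04  1.0090e-01]
```

View pics/l2.png

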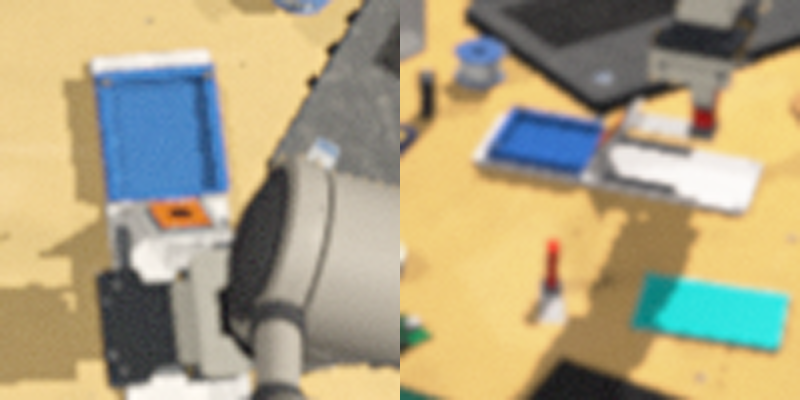

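The carrier is up at about 57°, with the blade under its edge. I'll continue to near vertical and then over.

```bash
python3 -m inch '[[-1,0.017,0,-0.013,0,0,0],[-1,0.035,0,-0.023,0,0,0],[-1,0.053,0,-0.032,0,0,0],[-1,0.072,0,-0.041,0,0,0],[-1,0.091,0,-0.048,0,0,0],[-1,0.111,0,-0.054,0,0,0],[-1,0.131,0,-0.059,0,0,0],[-1,0.151,0,-0.063,0,0,0]]' >/dev/null; python3 chk.py;python3 -m inch '[[-1,0.02,0,-0.003,0,0,0],[-1,0.04,0,-0.005,0,0,0],[-1,0.06,0,-0.006,0,0,0],[-1,0.06,0,-0.006,0,0,0]]' >/dev/null; python3 chk.py
python3 -m inch '[[-1,0.015,0,0,0,0,0],[-1,0.03,0,0,0,0,0],[-1,0.045,0,0,0,0,0],[-1,0.045,0,0,0,0,0],[-1,0.045,0,0,0,0,0],[-1,0.045,0,0,0,0,0]]' >/dev/null; python3 chk.py
python3 - <<'E'
from h import *
p,d=arm.capture("top");a=cv2.resize(p[160:260,330:430],None,fx=4,fy=4,interpolation=cv2.INTER_CUBIC)
p,d=arm.capture("side");b=cv2.resize(p[150:250,250:350],None,fx=4,fy=4,interpolation=cv2.INTER_CUBIC);cv2.imwrite("pics/l3.png",np.hstack([a,b])[...,::-1])
p,d=arm.capture("top");W=cloud("top",d)
h=cv2.cvtColor(p,cv2.COLOR_RGB2HSV)
for nm,m in(("green",(h[...,0]>38)&(h[...,0]<88)&(h[...,1]>80)&(h[...,2]>50)),("orange",(h[...,0]<20)&(h[...,1]>170)&(h[...,2]>150))):
    m=m.copy();m[:165]=0;m[250:]=0;m[:,:345]=0;m[:,400:]=0
    if m.sum(): Q=W[m];q=Q[:,:2]-O;print(nm,m.sum(),"jig",((q@u)*1000).min().round(1),((q@u)*1000).max().round(1),((q@n)*1000).min().round(1),((q@n)*1000).max().round(1),"z",np.nanpercentile(Q[:,2],[5,50,95]).round(4))
E
```

```text
t 16.85 jig x,y -70.99 -0.15 under z 65.74 F jig -0.36 -0.26 0.01 rot [ 3.1415e+00 -2.0000e-04  1.0080e-01]
t 17.18 jig x,y -61.75 -0.22 under z 66.56 F jig -0.38 0.22 -1.19 rot [ 3.1414e+00 -5.0000e-04  1.0090e-01]
t 17.68 jig x,y -55.72 -0.14 under z 66.48 F jig -0.24 0.08 -1.49 rot [3.1415e+00 2.0000e-04 1.0080e-01]
green 145 jig 23.2 61.7 -17.0 18.5 z [0.0232 0.0267 0.0299]
```

Green face is up at jig x 23–62 mm and flat on the landing (top about 25 mm). I'll withdraw and return the lifter.

```bash
python3 -m inch '[[-1,-0.1,0,0,0,0,0],[-1,-0.3,0,-0.05,0,0,0],[-1,-0.55,0,-0.12,0,0,0],[-1,-0.7,0,-0.15,0,0,0],[-1,-0.7,0,-0.15,0,0,0],[-1,-0.7,0,-0.15,0,0,0]]'>/dev/null
python3 -c "
from h import *
st();rows([.4687,.3134,.12],.0708)"
```

```text
t 18.33 pos [466.56 -54.95 124.41] rot [ 3.141e+00 -1.600e-03  9.990e-02] F [ 1.08 -0.02 -0.86] w 15.9 g 30.0
row [ 0.2592 -2.442   0.0283] [ 0.0012 -0.0031  0.0583]
```

View pics/l3.png

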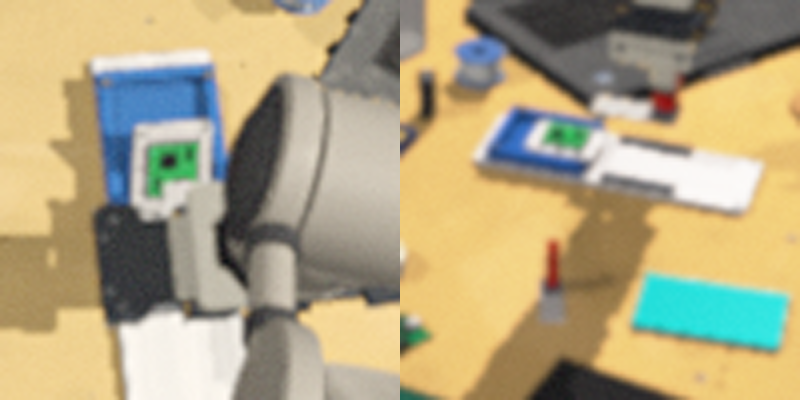

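The carrier lies green side up on the blue landing, at (172,170) in the left half. Now the lifter goes back over its pad.

```bash
python3 -m inch '[[-1,0.08,-0.81,0,0,0,0.058],[-1,0.08,-0.81,0,0,0,0.058],[-1,0.08,-0.81,0,0,0,0.058],[-1,0.08,-0.81,0,0,0,0.058]]' >/dev/null
python3 -m inch '[[-1,0.07,-0.81,0,0,0,0],[-1,0.07,-0.81,0,0,0,0],[-1,0.07,-0.81,0,0,0,0],[-1,0.07,-0.81,0,0,0,0]]' >/dev/null
python3 -c "
from h import *
st();rows([.4687,.3134,.09],.0708)"
```

```text
t 19.0 pos [469.13 195.48 123.55] rot [-3.1391e+00 -2.2000e-03  7.6800e-02] F [-0.35 -0.09 -2.21] w 16.1 g 30.0
row [ 0.0569 -0.7835  0.2257] [-0.0049 -0.0044  0.0119]
```

```bash
python3 -m inch '[[-1,0.057,-0.775,0,0,0,0.01],[-1,0.057,-0.775,0,0,0,0.01],[-1,0.057,-0.775,0.1,0,0,0.01],[-1,0.057,-0.775,0.22,0,0,0.01],[-1,0.057,-0.775,0.22,0,0,0.01],[-1,0.057,-0.775,0.22,0,0,0.01]]' >/dev/null
python3 -c "
from h import *
st();rows([.4687,.3134,.045],.0708)"
```

```text
t 19.5 pos [468.11 305.64  89.42] rot [3.1401e+00 2.6000e-03 6.7600e-02] F [ 0.4  -0.03 -1.5 ] w 16.2 g 30.0
row [ 0.0082 -0.0518  0.2961] [ 0.0029  0.0051 -0.0064]
```

```bash
python3 -m inch '[[-1,0,-0.01,0.1,0,0,0],[-1,0,-0.01,0.2,0,0,0],[-1,0,-0.01,0.27,0,0,0],[-1,0,-0.01,0.27,0,0,0],[-1,0,-0.01,0.27,0,0,0],[-1,0,-0.01,0.27,0,0,0]]' >/dev/null
python3 -c "
from h import *
st();rows([.4687,.3134,.0408],.0708)"
```

```text
t 20.0 pos [469.16 307.18  51.13] rot [-3.1411e+00 -1.5000e-03  6.6000e-02] F [ 0.35 -0.03  0.02] w 15.6 g 30.0
row [-0.0004 -0.0416  0.0689] [-0.0009 -0.003  -0.0096]
```

```bash
python3 -m inch '[[-1,0,-0.02,0.02,0,0,0],[-1,0,-0.04,0.03,0,0,0],[-1,0,-0.04,0.035,0,0,0],[-1,0,-0.04,0.035,0,0,0],[-1,0,-0.04,0.035,0,0,0]]' >/dev/null
python3 -c "
from h import *
st();rows([.4687,.3134,.0406],.0708)"
```

```text
t 20.42 pos [467.79 313.48  44.92] rot [ 3.1415 -0.      0.0672] F [ 0.59 -0.2  -0.84] w 15.9 g 30.0
row [0.006  0.0009 0.0288] [ 0.0002 -0.     -0.0073]
```

```bash
python3 -m inch '[[-1,0,0,0.01,0,0,0],[-1,0,0,0.018,0,0,0],[-1,0,0,0.023,0,0,0],[-1,0,0,0.023,0,0,0],[-1,0,0,0.023,0,0,0],[-1,0,0,0.023,0,0,0]]' >/dev/null; python3 -c "
from h import *
st()"
```

```text
t 20.92 pos [467.88 313.3   41.43] rot [3.1415 0.     0.0667] F [-0.25  0.76 -1.14] w 16.0 g 30.0
```

```bash
python3 -m inch '[[-1,0,0,0.003,0,0,0],[-1,0,0,0.006,0,0,0],[-1,0,0,0.006,0,0,0],[-1,0,0,0.006,0,0,0]]' >/dev/null; python3 -c "
from h import *
st()"
```

```text
t 21.25 pos [467.93 313.35  40.62] rot [ 3.1416e+00 -2.0000e-04  6.6800e-02] F [ 0.78  0.15 -0.35] w 16.0 g 30.0
```

```bash
python3 -m inch '[[-0.6,0,0,0,0,0,0],[-0.3,0,0,0,0,0,0],[0,0,0,0,0,0,0],[0.3,0,0,0,0,0,0],[0.3,0,0,0,0,0,0],[0.3,0,0,0,0,0,0],[0.3,0,0,0,0,0,0],[0.3,0,0,0,0,0,0]]'
python3 -m inch '[[0.3,0,0,-0.1,0,0,0],[0.3,0,0,-0.3,0,0,0],[0.3,0,0,-0.6,0,0,0],[0.3,0,0,-0.9,0,0,0],[0.3,0,0,-0.9,0,0,0],[0.3,0,0,-0.9,0,0,0]]'
python3 -m inch '[[0.3,-0.3,0.4,-0.3,0,0,0],[0.3,-0.3,0.4,-0.3,0,0,0],[0.3,-0.3,0.4,-0.3,0,0,0],[0.3,-0.3,0.4,-0.3,0,0,0],[0.3,-0.3,0.4,-0.3,0,0,0]]' >/dev/null
python3 - <<'E'
from h import *
st()
p,d=arm.capture("top");a=cv2.resize(p[160:290,230:330],None,fx=4,fy=4);b=cv2.resize(p[160:290,340:440],None,fx=4,fy=4);cv2.imwrite("pics/end.png",np.hstack([a,b])[...,::-1])
E
```

```text
time_s: 21.92
eef_pos: [0.4679, 0.3133, 0.0405]
tool_rot: [3.141, -0.0, 0.067]
ft_force: [0.2, 0.2, 0.1]
gripper_width: 0.058
grip_force: 0.0
time_s: 22.42
eef_pos: [0.4696, 0.3142, 0.1791]
tool_rot: [-3.139, -0.007, 0.067]
ft_force: [-1.1, 0.1, -0.8]
gripper_width: 0.0599
grip_force: 0.0
t 22.83 pos [426.82 250.46 219.45] rot [3.1414e+00 1.1000e-03 6.6100e-02] F [ 0.74 -0.35  0.3 ] w 59.6 g 0.0
```

View pics/end.png

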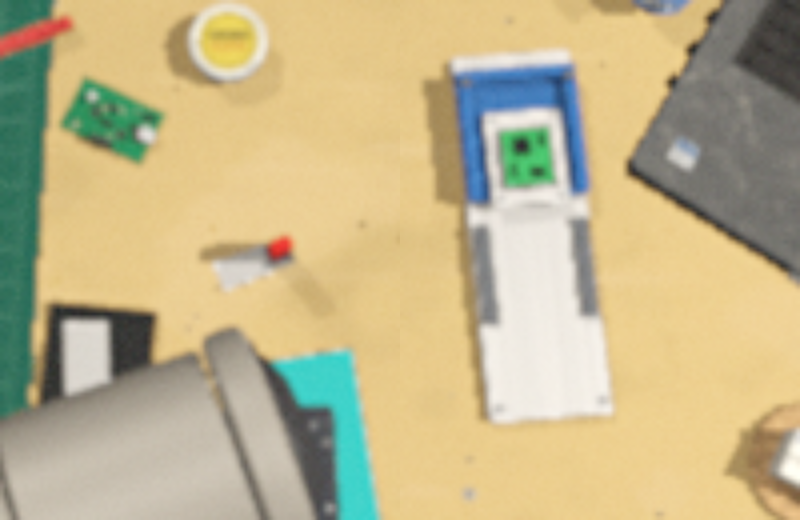

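The carrier lies green side up at (525,160) with its near flange just over the step edge, as expected. The lifter is back on its pad at (85,355) and the other things haven't moved.

```bash
python3 -c "
from cell import arm
print(arm.hand_in())"
```

```text
the job is handed in; nothing more can be done
None
```

The job is handed in at about 23 s: the carrier was seated at about 5 N for over a second and lies flat, green side up, on the landing deck; the lifter is back on its pad, and no force reading showed a hard push.

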